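# Close one print-room tray, draw out the wide one by its lip

### The job

Of the three bench-top tray units, one narrow tray was left drawn out: push it fully home, as far as it goes, with the fingertips, and only then hook a fingertip behind the lip of the wide tray and draw it out all the way to its stop. Do not pinch the tray fronts, and leave the other narrow tray shut and the tin, jar and roller as they stand.

Things in the scene. Friction and masses are not known exactly. Their poses are not given: they have to be found in the camera images.
- wide_lip (a point): Upright aluminium lip across the front of the wide tray, 130 mm wide, 4 mm thick. Origin: middle of its top edge on the inner face (hooked from behind), 52 mm above the bench. x: level, into the case; y: across; z: up; the tray draws out to -x. Open tray behind it: floor 36 mm below the origin, 120 mm between side walls, 60 mm (home; plus the joint value) to the case front.
- wide_face (a point): Plywood facing on the robot's side of the lip of the wide tray, 142 mm wide, 35 mm high, 5 mm thick. Origin: centre of its outer face, 28 mm above the bench, 9 mm in front of the lip's inner face; axes as the lip's. Its top is 6 mm below the lip's.
- open_lip (a point): Upright aluminium lip across the front of the narrow tray that was left standing out, 85 mm wide, 4 mm thick. Origin: middle of its top edge on the inner face (hooked from behind), 52 mm above the bench. x: level, into the case; y: across; z: up; the tray draws out to -x. Open tray behind it: floor 36 mm below the origin, 75 mm between side walls, 60 mm (home; plus the joint value) to the case front.
- open_face (a point): Plywood facing on the robot's side of the lip of the narrow tray that was left standing out, 97 mm wide, 35 mm high, 5 mm thick. Origin: centre of its outer face, 28 mm above the bench, 9 mm in front of the lip's inner face; axes as the lip's. Its top is 6 mm below the lip's.
- shut_lip (a point): Upright aluminium lip across the front of the other narrow tray, which stays shut, 85 mm wide, 4 mm thick. Origin: middle of its top edge on the inner face (hooked from behind), 52 mm above the bench. x: level, into the case; y: across; z: up; the tray draws out to -x. Open tray behind it: floor 36 mm below the origin, 75 mm between side walls, 60 mm (home; plus the joint value) to the case front.
- wide (a joint): How far the wide tray is drawn out, m: 0 = fully home, 0.11 = out at its stop. Starts home or up to 15 mm out. All three trays slide level with about 2 N of friction plus 6 N per m/s, and stay where they are left. The plywood cases are fixed, 52 mm high, roofs 58 mm above the bench, in a row in any order.
- open (a joint): How far the narrow tray that was left out stands out, m: 0 = fully home (hard stop), 0.11 = out at its stop. Starts 50 to 95 mm out.
- shut (a joint): How far the other narrow tray stands out, m: 0 = fully home, where it starts.
- tin: Loose bystander: low round steel ink tin, 60 mm across, 40 mm high, standing on the bench between the robot and the narrow tray that stays shut, 60 to 90 mm from its front to the tin's centre. Origin: centre of its underside.
- jar: Loose bystander: ink jar with a black cap, 66 mm across, 85 mm high, standing on the bench to the left of the units (+y). Origin: centre of its underside.
- roller: Loose bystander: ink roller lying on the bench to the right of the units (-y), 100 mm wide, about 160 mm long, 36 mm high, handle towards -x of its own frame. Origin: under the roller's middle.

How it is judged:
By the outcome, as a careful person would: the job done as asked, in the order asked, and still so for the second after the job is handed in, with the robot touching nothing.
It also fails if it takes over 46 s, if anything falls off the work surface, if the arm or the gripper's body presses on something with over 40 N, if the wrist force passes 120 N, or if a joint passes its speed limit or range.

### The arm

A 6-joint arm with a two-finger parallel gripper is mounted at the origin on the work surface. World frame = base frame: x ahead of the robot, y to its left, z up, the work surface at z = 0. Lengths are in m, angles in degrees, forces in N, time in s.
With the tool pointing down it reaches from about 0.35 to 0.875 m from the base axis. Payload 4.2 kg.
Tool frame: the origin (TCP) lies at the centre of the arm's flange, where the gripper is bolted on; the fingertips stand 182 mm ahead of it and the grasp point (between the pads) lies 164 mm ahead of it (r.nose_length is the distance from the TCP to the fingertips, in m); z points along the fingers, y is the line along which they close (so a half turn about z gives the same grasp; the last joint's range is limited). The gripper opens to 87 mm and grips with 3 to 60 N. Pads are 19 mm wide; open, the fingers measure 117 mm over their backs; the gripper's body (75 mm by 190 mm) begins 51 mm behind the grasp point.
Start: joints at [82.082, 22.042, 0.453, 0, -68.411, -14.817], TCP at [0.242, 0.576, 0.405] pointing down, gripper open.
Joint ranges: [-179.83, 179.83], [-69.29, 118.12], [-61.27, 80.66], [-181.25, 117.63], [-171.15, -9.14], [-177.46, 177.46]. Speed limits (degrees/s): [159.86, 159.86, 180, 180, 180, 180].

### API

Orientations are given as a 3x3 rotation matrix whose columns are the frame's x, y, z axes.
In Python, from station import r, vision gives the robot as it stands. The module is installed in compiled form; this text tells all that it offers.
- The arm moves only by the shell command python3 -m creep 'ROWS'. ROWS is JSON, a list of rows, each a list of 7 numbers: the opening, from -1 (shut) to 1 (fully open), then the shift along the tool's x, y, z in mm, then the turn, a rotation vector about the tool's x, y, z in degrees. A call has 1 to 8 rows; each row is the pose to reach, as a shift and turn from the pose commanded when the call began, along the tool's axes at that moment; what a row does not reach only later rows make up. A row lasts 1/12 s, in which the tool goes at most 41.7 mm and 7.16 degrees, less where a joint would pass 70% of its speed; a pose out of reach is approached as far as the arm can. A call with a gripper value outside its range is refused whole. The fingers move at their own pace and stop on an object; the grip force is fixed at half the most. Time passes only in rows, so rows that repeat a pose let the fingers close. It gives the time, the measured TCP pose, the force, the opening and the grip force at its end, in the units of the state.
- r.sense(): the state, without advancing time (a new reading comes with each control period).
- vision.capture(name): name is "scene" or "top"; returns (picture, depth): 480x640x3 uint8, red, green, blue; 480x640 float32, m along the optical axis (not along the pixel's ray), 0 where there is no reading.
- vision.camera_model(name): a dict with "vertical_fov" (degrees; the focal length in pixels is half the picture's height over the tangent of half this angle, whatever the lens; pixels are square), "cx", "cy" (the principal point, pixels), "distortion" ([k1, k2, p1, p2, k3] as OpenCV has them; the pictures are not rectified), "extrinsics" (4x4, takes a point from camera to world coordinates). Camera axes: x right, y down, z forward; pixel columns grow to the right and rows downward; lengths in m; the calibration is good to about 2 mm. A picture is of the moment at which its call begins. camera_model takes no time and is no camera call.
- r.finish_job(): hands the job in; it is judged then, once.
Trained networks look in the newest picture that a camera, given by its name, has taken for a name from the list of things; names that differ only in an ending like _2 or _b are one class to them, and where a whole thing is asked for, a point or a joint stands for the part that bears it (a point fixed in the world has none). Each returns a list of dicts, best first, with "conf" (0 to 1); they miss things now and then, are a little off and sometimes report something else, mostly with a low value. They report only what shows in the picture. A call takes as long as a camera call.
- vision.find_in(camera, thing): "uv" ([column, row] in pixels, amid what is visible of it).
- vision.cut_out(camera, thing): "region" (480x640 bool, what is visible of it) and "uv" ([column, row] in pixels, amid what is visible of it).
The state is a dict: "time_s": time; "joints": joint angles; "joint_velocities": joint speeds; "effort": joint torques, N m; "tcp_pos": TCP position; "ee_rot": TCP orientation; "wrist_force": force on the tool from outside, world axes, zero at the start; "moment": the same for the moment, N m; "gripper_width": opening from 0.0 (shut) to 1.0 (fully open); "gripper_force": force on a finger pad.
Only numpy, scipy, OpenCV 4.12 (cv2) and the standard library are available. Lean on these libraries where they do the work, as an engineer would, in place of code of your own. Each camera call takes 0.05 s, during which the arm holds its last target. There are 200 camera calls.

## Working session

There is one attempt and no reset: what is moved stays moved. The work goes in short steps, Python scripts to look and compute and a shell command to move; the robot and the scene stay as the last step left them, time stands still between calls to the robot, and variables do not carry over. Pictures are saved under pics/ and viewed, at most 10 in all, crops included, and the job is handed in when it is done.

```bash
mkdir -p pics
cat > h.py <<'E'
import numpy as np, cv2
from station import r, vision
def world(cam,uv,d):
    m=vision.camera_model(cam); f=240/np.tan(np.radians(m["vertical_fov"]/2))
    K=np.array([[f,0,m["cx"]],[0,f,m["cy"]],[0,0,1]])
    p=cv2.undistortPoints(np.array(uv,float).reshape(-1,1,2),K,np.array(m["distortion"],float)).reshape(-1,2)
    d=np.atleast_1d(d); P=np.c_[p*d[:,None],d]; E=np.array(m["extrinsics"])
    return P@E[:3,:3].T+E[:3,3]
def cloud(cam,reg,dep):
    v,u=np.nonzero(reg&(dep>0)); return world(cam,np.c_[u,v],dep[v,u])
E
python3 - <<'E'
from h import *
np.set_printoptions(precision=3,suppress=True)
for c in ("scene","top"):
    p,d=vision.capture(c); cv2.imwrite(f"pics/{c}0.png",p[...,::-1]); np.save(c+"d.npy",d)
    print(c,np.array(vision.camera_model(c)["extrinsics"])[:3,3])
    for t in ("wide_lip","wide_face","open_lip","open_face","shut_lip","tin","jar","roller"):
        for o in vision.cut_out(c,t)[:2]:
            P=cloud(c,o["region"],d)
            print(t,round(o["conf"],2),np.round(o["uv"]),len(P),np.median(P,0) if len(P) else "", np.percentile(P,[3,97],axis=0).ravel() if len(P) else "")
s=r.sense();print(s["time_s"],s["ee_rot"],s["tcp_pos"])
E
```

```text
scene [1.491 0.027 0.837]
wide_lip 0.68 [444. 242.] 1082 [0.604 0.249 0.031] [0.598 0.182 0.015 0.623 0.308 0.053]
wide_face 0.56 [443. 240.] 1151 [0.604 0.247 0.031] [0.596 0.181 0.014 0.625 0.307 0.053]
wide_face 0.2 [267. 234.] 746 [ 0.598 -0.163  0.032] [ 0.583 -0.21   0.003  0.623 -0.117  0.055]
open_lip 0.63 [354. 229.] 1221 [0.565 0.039 0.019] [ 0.546 -0.001  0.014  0.62   0.081  0.052]
open_face 0.84 [355. 230.] 1252 [0.565 0.04  0.019] [ 0.545 -0.001  0.014  0.619  0.081  0.052]
shut_lip 0.77 [266. 233.] 707 [ 0.598 -0.162  0.032] [ 0.591 -0.205  0.015  0.618 -0.117  0.054]
tin 0.95 [270. 213.] 519 [ 0.535 -0.157  0.038] [ 0.499 -0.185  0.009  0.55  -0.132  0.044]
jar 0.7 [526. 204.] 1070 [0.499 0.448 0.058] [0.457 0.424 0.006 0.511 0.482 0.086]
roller 0.55 [159. 199.] 988 [ 0.495 -0.456  0.026] [ 0.363 -0.521  0.     0.516 -0.422  0.036]
top [ 0.442 -0.021  1.43 ]
wide_lip 0.83 [229. 227.] 1296 [0.634 0.244 0.017] [0.596 0.18  0.01  0.672 0.304 0.051]
wide_face 0.73 [227. 227.] 1258 [0.635 0.242 0.017] [0.596 0.18  0.01  0.672 0.303 0.051]
open_lip 0.67 [299. 234.] 1452 [0.609 0.039 0.017] [ 0.544 -0.003  0.009  0.669  0.078  0.053]
open_face 0.66 [300. 236.] 1396 [0.606 0.037 0.017] [ 0.543 -0.003  0.011  0.669  0.078  0.049]
jar 0.97 [150. 282.] 588 [0.476 0.442 0.083] [0.451 0.422 0.013 0.505 0.478 0.09 ]
roller 0.84 [478. 277.] 827 [ 0.48  -0.455  0.03 ] [ 0.36  -0.517  0.004  0.511 -0.418  0.038]
0.9 [[ 0.922 -0.386 -0.   ]
 [-0.386 -0.922 -0.   ]
 [ 0.     0.    -1.   ]] [0.242 0.576 0.405]
```

View pics/scene0.png

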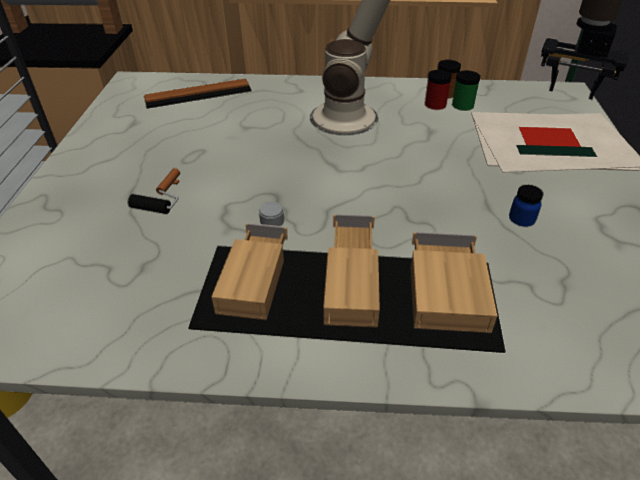

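View pics/top0.png

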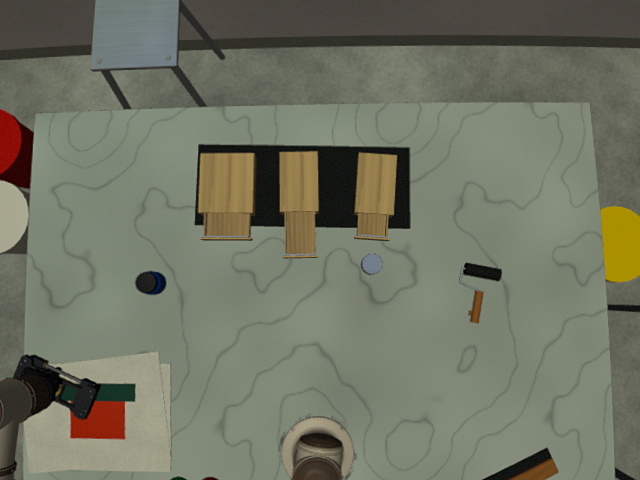

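Scene view: the narrow tray left out is the middle one (lip near (354,220); top view (300,257)), the wide tray is at the left (top view (227,238)), and the shut one is at the right with the tin in front (top view (372,264)). Next I'll measure the yaws from the roofs and lips.

Run:
```python
from h import *
np.set_printoptions(precision=4,suppress=True)
for c in ("top","scene"):
    d=np.load(c+"d.npy"); v,u=np.nonzero(d>0); P=world(c,np.c_[u,v],d[v,u])
    for n,y in (("wide",.245),("open",.04),("shut",-.17)):
        R=P[(abs(P[:,1]-y)<.1)&(P[:,0]>.6)&(P[:,0]<.95)&(P[:,2]>.052)&(P[:,2]<.068)]
        q=cv2.minAreaRect((R[:,:2]*1000).astype(np.float32))
        print(c,n,"roof",q,np.median(R[:,2]))
        L=P[(abs(P[:,1]-y)<.085)&(P[:,0]>.52)&(P[:,0]<.63)&(P[:,2]>.043)&(P[:,2]<.06)]
        if len(L)>5:
            k=np.polyfit(L[:,1],L[:,0],1); print("  lip",len(L),"x at mid",np.polyval(k,L[:,1].mean()),"yaw",-np.degrees(np.arctan(k[0])),L.min(0),L.max(0))
```

```text
top wide roof ((720.2628173828125, 241.64022827148438), (151.8831787109375, 236.60256958007812), 88.69312286376953) 0.058364900187679813
  lip 141 x at mid 0.6002775260023715 yaw -1.472976179831923 [0.5939 0.1746 0.043 ] [0.6044 0.3144 0.059 ]
top open roof ((753.168701171875, 37.86581039428711), (107.37283325195312, 172.23651123046875), 89.9835205078125) 0.05836290348132911
  lip 101 x at mid 0.5461403177775175 yaw 0.11382342720939294 [ 0.5418 -0.0105  0.0433] [0.5503 0.0861 0.0576]
top shut roof ((713.2557983398438, -175.37525939941406), (108.29463195800781, 233.22457885742188), 84.70553588867188) 0.05828420831913905
  lip 125 x at mid 0.5857371565403364 yaw -4.153648105467539 [ 0.521  -0.2111  0.0431] [ 0.6015 -0.1168  0.0597]
scene wide roof ((719.746826171875, 243.4864501953125), (151.8828582763672, 240.55491638183594), 88.54655456542969) 0.058599962964530794
  lip 274 x at mid 0.60312135053656 yaw -1.378961380981394 [0.5945 0.1774 0.043 ] [0.6088 0.3164 0.0567]
scene open roof ((752.1741333007812, 39.743709564208984), (107.3187484741211, 176.4759979248047), 89.8047866821289) 0.05879148110259613
  lip 169 x at mid 0.5490526362065175 yaw -0.09496895310467462 [ 0.5403 -0.0067  0.0431] [0.5545 0.0877 0.0562]
scene shut roof ((712.912353515625, -172.9505615234375), (108.48351287841797, 234.12762451171875), 84.86388397216797) 0.058824820281722645
  lip 189 x at mid 0.5902327445922482 yaw -4.7830244976416605 [ 0.5228 -0.2088  0.0431] [ 0.6037 -0.1142  0.0564]
```

```bash
python3 -m creep '[[-1,30,25,5,0,0,-5],[-1,60,55,10,0,0,-11],[-1,90,80,20,0,0,-17],[-1,120,105,30,0,0,-22.7],[-1,150,132,40,0,0,-22.7],[-1,180,158,50,0,0,-22.7],[-1,210,185,60,0,0,-22.7],[-1,230,203,65,0,0,-22.7]]'
```

```text
time_s: 1.57
tcp_pos: [0.3754, 0.2971, 0.3388]
ee_rot: [[1.0, -0.002, -0.002], [-0.002, -1.0, -0.002], [-0.002, 0.002, -1.0]]
wrist_force: [0.6, 0.2, -0.1]
gripper_width: 0.477
gripper_force: 0.0
```

```bash
python3 -m creep '[[-1,16,36,5,0,0,0],[-1,32,72,10,0,0,0],[-1,48,108,15,0,0,0],[-1,64,144,20,0,0,0],[-1,80,180,25,0,0,0],[-1,96,216,30,0,0,0],[-1,110,245,37,0,0,0],[-1,115,258,40,0,0,0]]'; python3 -m creep '[[-1,0,0,20,0,0,0],[-1,0,0,40,0,0,0],[-1,0,0,60,0,0,0],[-1,0,0,75,0,0,0],[-1,0,0,88,0,0,0],[-1,0,0,92,0,0,0],[-1,0,0,92,0,0,0],[-1,0,0,92,0,0,0]]'
python3 - <<'E'
from h import *
p,d=vision.capture("scene"); cv2.imwrite("pics/s1.png",cv2.resize(p[130:350,180:520,::-1],None,fx=2,fy=2))
E
```

```text
time_s: 2.23
tcp_pos: [0.491, 0.0393, 0.2991]
ee_rot: [[1.0, -0.004, -0.0], [-0.004, -1.0, -0.0], [-0.0, 0.0, -1.0]]
wrist_force: [0.4, -0.1, 0.2]
gripper_width: 0.01
gripper_force: 0.0
time_s: 2.9
tcp_pos: [0.4904, 0.0424, 0.2082]
ee_rot: [[1.0, -0.0, 0.001], [-0.0, -1.0, 0.0], [0.001, -0.0, -1.0]]
wrist_force: [0.9, 0.0, -0.1]
gripper_width: 0.008
gripper_force: 0.0
```

View pics/s1.png

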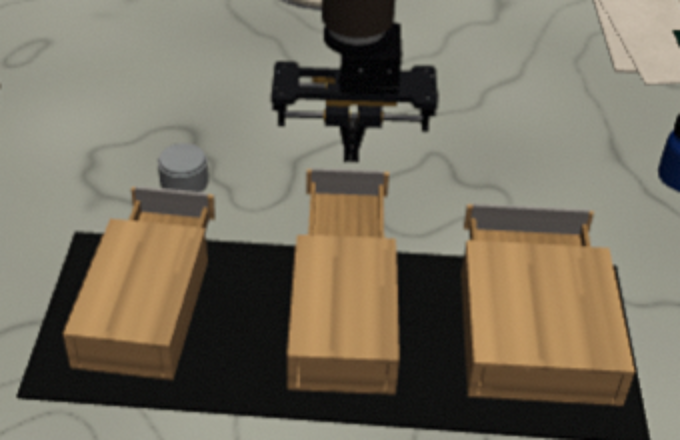

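The shut fingers (crop (350,150)) stand just in front of the middle tray's face, centred on it. Pushing now.

```bash
python3 -m creep '[[-1,10,0,0,0,0,0],[-1,20,0,0,0,0,0],[-1,30,0,0,0,0,0],[-1,36,0,0,0,0,0],[-1,42,0,0,0,0,0],[-1,48,0,0,0,0,0],[-1,54,0,0,0,0,0],[-1,60,0,0,0,0,0]]'; python3 -m creep '[[-1,6,0,0,0,0,0],[-1,12,0,0,0,0,0],[-1,18,0,0,0,0,0],[-1,22,0,0,0,0,0],[-1,26,0,0,0,0,0],[-1,29,0,0,0,0,0],[-1,31,0,0,0,0,0],[-1,33,0,0,0,0,0]]'
```

```text
time_s: 3.62
tcp_pos: [0.5501, 0.042, 0.2075]
ee_rot: [[1.0, -0.001, -0.002], [-0.001, -1.0, -0.0], [-0.002, 0.0, -1.0]]
wrist_force: [-3.0, 0.3, 0.4]
gripper_width: 0.006
gripper_force: 1.2
time_s: 4.28
tcp_pos: [0.583, 0.0421, 0.2075]
ee_rot: [[1.0, -0.001, -0.001], [-0.001, -1.0, -0.0], [-0.001, 0.0, -1.0]]
wrist_force: [-1.7, -1.6, -0.3]
gripper_width: 0.002
gripper_force: 1.1
```

```bash
python3 -m creep '[[-1,1.5,0,0,0,0,0],[-1,3,0,0,0,0,0],[-1,4.5,0,0,0,0,0],[-1,6,0,0,0,0,0],[-1,6,0,0,0,0,0]]'
```

```text
time_s: 4.7
tcp_pos: [0.5876, 0.0422, 0.2076]
ee_rot: [[1.0, -0.001, -0.005], [-0.001, -1.0, -0.001], [-0.005, 0.001, -1.0]]
wrist_force: [-7.6, 0.7, 2.6]
gripper_width: 0.008
gripper_force: 3.7
```

```bash
python3 -m creep '[[-1,1,0,0,0,0,0],[-1,2,0,0,0,0,0],[-1,3,0,0,0,0,0],[-1,3,0,0,0,0,0],[-1,3,0,0,0,0,0]]'
```

```text
time_s: 5.12
tcp_pos: [0.5887, 0.0423, 0.2076]
ee_rot: [[1.0, -0.001, -0.011], [-0.001, -1.0, -0.001], [-0.011, 0.001, -1.0]]
wrist_force: [-14.2, 2.8, 9.3]
gripper_width: 0.006
gripper_force: 7.0
```

```bash
python3 -m creep '[[-1,-10,0,0,0,0,0],[-1,-25,0,0,0,0,0],[-1,-40,0,0,0,0,0],[-1,-42,0,-20,0,0,0],[-1,-42,0,-50,0,0,0],[-1,-42,0,-80,0,0,0],[-1,-42,0,-98,0,0,0],[-1,-42,0,-102,0,0,0]]'; python3 -m creep '[[-1,9,-30,0,0,0,0],[-1,18,-60,0,0,0,0],[-1,28,-90,0,0,0,0],[-1,40,-120,0,0,0,0],[-1,52,-150,0,0,0,1.4],[-1,64,-180,0,0,0,1.4],[-1,76,-200,0,0,0,1.4],[-1,80,-204,0,0,0,1.4]]'
python3 - <<'E'
from h import *
np.set_printoptions(precision=4,suppress=True)
print(r.sense()["tcp_pos"],r.sense()["wrist_force"])
for c in("scene","top"):
    p,d=vision.capture(c); v,u=np.nonzero(d>0); P=world(c,np.c_[u,v],d[v,u])
    if c=="scene": cv2.imwrite("pics/s2.png",cv2.resize(p[130:350,180:520,::-1],None,fx=2,fy=2))
    for n,y in (("wide",.245),("open",.04)):
        L=P[(abs(P[:,1]-y)<.06)&(P[:,0]>.52)&(P[:,0]<.63)&(P[:,2]>.047)&(P[:,2]<.056)]
        if len(L)>5: print(c,n,len(L),np.percentile(L,[2,50,98],axis=0))
E
```

```text
time_s: 5.78
tcp_pos: [0.5519, 0.0429, 0.3149]
ee_rot: [[1.0, 0.001, 0.012], [0.001, -1.0, 0.003], [0.012, -0.003, -1.0]]
wrist_force: [0.0, 0.3, -0.6]
gripper_width: 0.002
gripper_force: 0.0
time_s: 6.45
tcp_pos: [0.6316, 0.25, 0.3087]
ee_rot: [[1.0, -0.022, 0.003], [-0.022, -1.0, 0.001], [0.003, -0.001, -1.0]]
wrist_force: [0.5, -0.3, -0.2]
gripper_width: 0.004
gripper_force: 0.0
[0.6316 0.25   0.3087] [ 0.4635 -0.2775 -0.1941]
scene wide 168 [[0.5969 0.1877 0.0472]
 [0.6033 0.2436 0.051 ]
 [0.6075 0.3025 0.0551]]
scene open 122 [[ 0.601  -0.0016  0.0471]
 [ 0.6061  0.039   0.0513]
 [ 0.609   0.0819  0.0552]]
top wide 78 [[0.5968 0.1882 0.0472]
 [0.6017 0.2393 0.0499]
 [0.6039 0.3007 0.0559]]
top open 87 [[ 0.5986 -0.006   0.0472]
 [ 0.6042  0.0356  0.0505]
 [ 0.6078  0.0807  0.0559]]
```

View pics/s2.png

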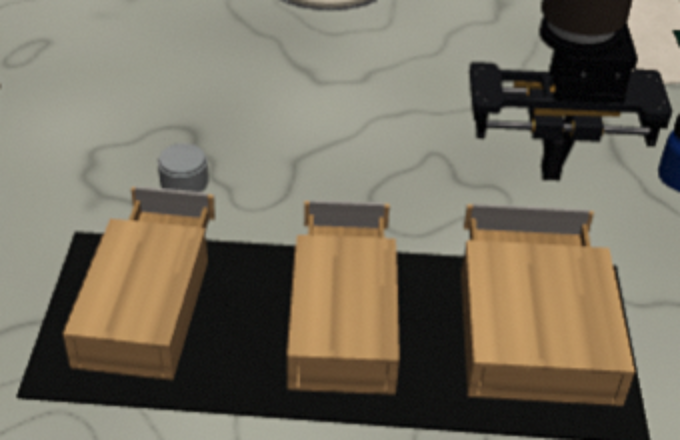

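Middle tray is home (lip at crop (347,213), level with its case like the others); the fingers hang above the wide tray's open part. Descending behind the lip.

```bash
python3 -m creep '[[-1,0,2,20,0,0,0],[-1,0,3,40,0,0,0],[-1,0,3,58,0,0,0],[-1,0,3,72,0,0,0],[-1,0,3,84,0,0,0],[-1,0,3,92,0,0,0],[-1,0,3,97,0,0,0],[-1,0,3,97,0,0,0]]'; python3 -c '
from h import *
p,d=vision.capture("scene"); cv2.imwrite("pics/s3.png",cv2.resize(p[170:320,380:520,::-1],None,fx=4,fy=4))'
```

```text
time_s: 7.22
tcp_pos: [0.6299, 0.2427, 0.2118]
ee_rot: [[1.0, -0.026, -0.001], [-0.026, -1.0, -0.001], [-0.001, 0.001, -1.0]]
wrist_force: [0.1, 0.2, -0.5]
gripper_width: 0.009
gripper_force: 0.0
```

View pics/s3.png

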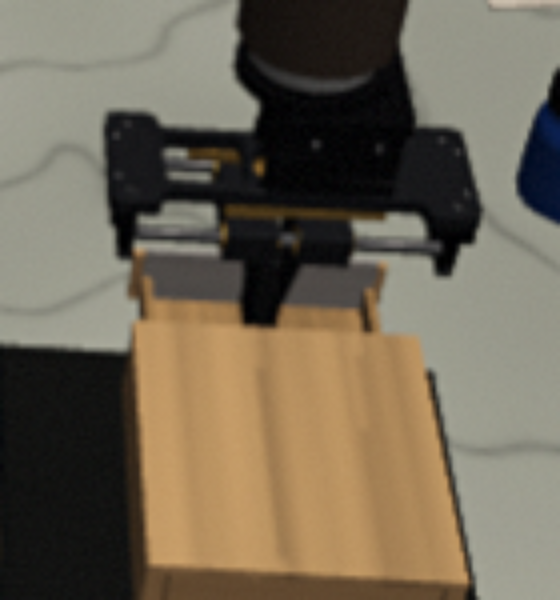

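Fingers (crop (262,290)) stand inside the tray behind the lip, near its middle. Drawing out.

```bash
python3 -m creep '[[-1,-6,0,0,0,0,0],[-1,-12,0,0,0,0,0],[-1,-17,0,0,0,0,0],[-1,-22,0,0,0,0,0],[-1,-28,0,0,0,0,0],[-1,-34,0,0,0,0,0],[-1,-40,0,0,0,0,0],[-1,-46,0,0,0,0,0]]'; python3 -m creep '[[-1,-7,0,0,0,0,0],[-1,-14,0,0,0,0,0],[-1,-21,0,0,0,0,0],[-1,-28,0,0,0,0,0],[-1,-35,0,0,0,0,0],[-1,-42,0,0,0,0,0],[-1,-49,0,0,0,0,0],[-1,-55,0,0,0,0,0]]'; python3 -m creep '[[-1,-4,0,0,0,0,0],[-1,-8,0,0,0,0,0],[-1,-11,0,0,0,0,0],[-1,-13,0,0,0,0,0],[-1,-15,0,0,0,0,0],[-1,-15,0,0,0,0,0]]'
```

```text
time_s: 7.93
tcp_pos: [0.5838, 0.2445, 0.2134]
ee_rot: [[1.0, -0.025, 0.002], [-0.025, -1.0, 0.001], [0.002, -0.001, -1.0]]
wrist_force: [2.7, 0.4, 1.6]
gripper_width: 0.005
gripper_force: 1.2
time_s: 8.6
tcp_pos: [0.5283, 0.2458, 0.2127]
ee_rot: [[1.0, -0.025, 0.0], [-0.025, -1.0, 0.0], [0.0, -0.0, -1.0]]
wrist_force: [1.9, 1.1, 1.1]
gripper_width: 0.007
gripper_force: 1.2
time_s: 9.1
tcp_pos: [0.5137, 0.2459, 0.2125]
ee_rot: [[1.0, -0.025, -0.001], [-0.025, -1.0, -0.001], [-0.001, 0.001, -1.0]]
wrist_force: [1.9, -0.4, 0.4]
gripper_width: 0.005
gripper_force: 0.6
```

```bash
python3 -m creep '[[-1,-2,0,0,0,0,0],[-1,-4,0,0,0,0,0],[-1,-6,0,0,0,0,0],[-1,-8,0,0,0,0,0],[-1,-8,0,0,0,0,0]]'
```

```text
time_s: 9.52
tcp_pos: [0.5076, 0.2459, 0.2126]
ee_rot: [[1.0, -0.024, 0.004], [-0.024, -1.0, 0.001], [0.004, -0.001, -1.0]]
wrist_force: [10.5, -4.1, -6.6]
gripper_width: 0.005
gripper_force: 5.5
```

```bash
python3 -m creep '[[-1,-1,0,0,0,0,0],[-1,-2,0,0,0,0,0],[-1,-3,0,0,0,0,0],[-1,-3,0,0,0,0,0],[-1,-3,0,0,0,0,0]]'
```

```text
time_s: 9.93
tcp_pos: [0.5067, 0.2458, 0.2127]
ee_rot: [[1.0, -0.024, 0.008], [-0.024, -1.0, 0.002], [0.008, -0.002, -1.0]]
wrist_force: [20.1, -7.6, -11.1]
gripper_width: 0.003
gripper_force: 10.1
```

```bash
python3 -m creep '[[-1,6,0,0,0,0,0],[-1,14,0,0,0,0,0],[-1,20,0,0,0,0,0],[-1,20,0,-10,0,0,0],[-1,20,0,-40,0,0,0],[-1,20,0,-75,0,0,0],[-1,20,0,-110,0,0,0],[-1,20,0,-140,0,0,0]]'; python3 -m creep '[[-1,-30,0,-10,0,0,0],[-1,-65,0,-20,0,0,0],[-1,-100,0,-30,0,0,0],[-1,-130,0,-35,0,0,0],[-1,-140,0,-35,0,0,0],[-1,-140,0,-35,0,0,0]]'
python3 - <<'E'
from h import *
np.set_printoptions(precision=4,suppress=True)
for c in("scene","top"):
    p,d=vision.capture(c); v,u=np.nonzero(d>0); P=world(c,np.c_[u,v],d[v,u])
    if c=="scene": cv2.imwrite("pics/s4.png",p[...,::-1])
    for n,y in (("wide",.245),("open",.04)):
        L=P[(abs(P[:,1]-y)<.06)&(P[:,0]>.46)&(P[:,0]<.63)&(P[:,2]>.047)&(P[:,2]<.056)]
        if len(L)>5: print(c,n,len(L),np.percentile(L,[2,50,98],axis=0))
E
```

```text
time_s: 10.6
tcp_pos: [0.5226, 0.2459, 0.3559]
ee_rot: [[1.0, -0.024, 0.001], [-0.024, -1.0, 0.001], [0.001, -0.001, -1.0]]
wrist_force: [0.3, 1.7, -0.9]
gripper_width: 0.003
gripper_force: 0.0
time_s: 11.1
tcp_pos: [0.3809, 0.2488, 0.3891]
ee_rot: [[1.0, -0.022, 0.0], [-0.022, -1.0, 0.002], [0.0, -0.002, -1.0]]
wrist_force: [-0.7, -0.3, -0.1]
gripper_width: 0.005
gripper_force: 0.0
scene wide 153 [[0.4906 0.1882 0.0471]
 [0.4968 0.2483 0.0512]
 [0.5016 0.3027 0.0553]]
scene open 113 [[ 0.6013 -0.0033  0.0473]
 [ 0.606   0.0391  0.0514]
 [ 0.6092  0.0814  0.0554]]
top wide 100 [[0.4891 0.1874 0.0473]
 [0.4949 0.253  0.0506]
 [0.4987 0.3042 0.0555]]
top open 83 [[ 0.5987 -0.0043  0.0471]
 [ 0.6043  0.0354  0.0509]
 [ 0.6078  0.0767  0.0559]]
```

View pics/s4.png

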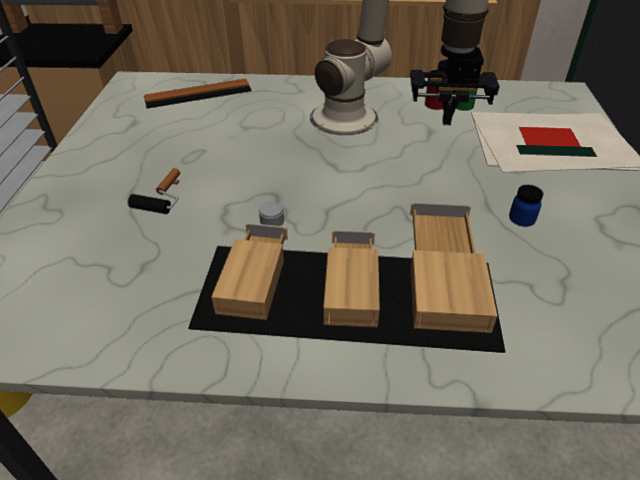

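The wide tray's lip is now at (440,210), about 107 mm further out and against its stop. The middle tray is home at (353,239). The tin, jar, roller and right-hand tray are where they were.

```bash
python3 -c '
from station import r
print(r.finish_job())'
```

```text
the job is handed in; nothing more can be done
None
```

I pushed the narrow tray home to its hard stop, then hooked the wide tray from behind its lip and drew it out to its stop; the shut tray, tin, jar and roller were left untouched, and the job was handed in at about 11 s.

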